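# Clear the balance plate and hold its recessed calibration button

## Robot

A 6-joint arm with a two-finger parallel gripper is mounted at the origin on the work surface; the furniture and walls round the work are solid. World frame = base frame: x ahead of the robot, y to its left, z up, the work surface at z = 0. Lengths are in m, angles in rad, forces in N, time in s.
With the tool pointing down it reaches from about 0.3 to 0.875 m from the base axis. Payload 6.4 kg.
Tool frame: the origin (TCP) lies midway between the tips of the shut fingers; the grasp point (between the pads) lies 19 mm behind it; y points along the fingers, x is the direction in which the jaws open and shut, and the axes are right-handed (so a half turn about y gives the same grasp; the last joint's range is limited). The gripper opens to 85 mm and grips with 20 to 120 N. Pads are 22 mm wide; open, the fingers measure 114 mm over their backs; the gripper's body (76 mm by 85 mm) begins 54 mm behind the grasp point. The pads swing forward as they close: fully open they stand 13 mm farther back than shut.
Start: joints at [1.015, 0.181, 1.607, -0, 1.354, -0.206], TCP at [0.197, 0.54, 0.231] pointing down, gripper open.
Joint ranges: [-2.99, 2.99], [-0.89, 2.07], [0.3, 2.58], [-1.14, 4.28], [0, 2.63], [-3.12, 3.12]. Speed limits (rad/s): [2.57, 2.57, 3.01, 3.14, 3.14, 3.14].

## Interface

Orientations are given as a unit quaternion [w, x, y, z].
In Python, from bench import ctrl gives the robot as it stands.
- The arm moves only by the tool step_arm, never from a script. Its argument "commands" is a list of rows, each a list of 7 numbers: the turn, a rotation vector about the tool's x, y, z in units of 6 degrees (1.0 is 6 degrees), then the shift along the tool's x, y, z in units of 30 mm (1.0 is 30 mm), then the opening, from 0 (shut) to 1 (fully open). A call has 1 to 10 rows; each row shifts and turns the commanded pose from where the row before left it, along the tool's axes as they then stand; what a row does not reach is not made up. A row lasts 1/10 s, in which the tool goes at most 50 mm and 8.59 degrees, less where a joint would pass 70% of its speed; a pose out of reach is approached as far as the arm can. A call with a number of a shift or a turn outside -1 to 1 is refused whole. A call with a gripper value outside its range is refused whole. The fingers move at their own pace and stop on an object; the grip force is fixed at half the most. Time passes only in rows, so rows that do not move let the fingers close. It gives the time, the measured TCP pose, the force and the opening at its end, in the units of the state.
- ctrl.get_obs(): the state, without advancing time (a new reading comes with each control period).
- ctrl.camera(name): name is "side" or "top" or "wrist"; returns (picture, depth): 420x560x3 uint8, blue, green, red; 420x560 float32, m along the optical axis (not along the pixel's ray), 0 where there is no reading.
- ctrl.get_calibration(name): a dict with "intrinsics" (3x3 intrinsics, pixels), "R" (3x3) and "t" (3): a world point X has camera coordinates R X + t. Camera axes: x right, y down, z forward; pixel columns grow to the right and rows downward; lengths in m; the calibration is good to about 2 mm. A picture is of the moment at which its call begins: read the wrist's pose just before it. get_calibration takes no time and is no camera call; for the wrist camera it gives the pose at the moment of the call.
- ctrl.hand_in(): hands the job in, once; it reports no verdict.
Trained networks look in the newest picture that a camera, given by its name, has taken for a name from the list of things; names that differ only in an ending like _2 or _b are one class to them, and where a whole thing is asked for, a point or a joint stands for the part that bears it (a point fixed in the world has none). Each returns a list of dicts, best first, with "p" (0 to 1); they miss things now and then, are a little off and sometimes report something else, mostly with a low value. They report only what shows in the picture. A call takes as long as a camera call.
- ctrl.boxes_of(thing, camera): "point" ([x, y, z] in m, in the coordinates of the camera as it stood for that picture, good to about 4 mm: the middle of the surface that is visible of it).
- ctrl.silhouettes(thing, camera): "pixels" (420x560 bool, what is visible of it).
The state is a dict: "time_s": time; "q": joint angles; "dq": joint speeds; "joint_efforts": joint torques, N m; "eef_pos": TCP position; "eef_rot": TCP orientation; "wrist_force": force on the tool from outside, world axes, zero at the start; "torque": the same for the moment, N m; "opening": opening from 0.0 (shut) to 1.0 (fully open).
Only numpy, scipy, OpenCV 4.12 (cv2) and the standard library are available. Lean on these libraries where they do the work, as an engineer would, in place of code of your own. Each camera call takes 0.05 s, during which the arm holds its last target.

## Task

Set up the bench balance for its zero calibration, which only works with an empty plate: take the wooden scraper block and sweep all four chips off the steel weighing plate into the tray beside it, without touching them with the gripper, then put the scraper down on the table. Then draw the blue stylus from the wooden tool block, reach its steel shaft down through the hole in the balance's grey panel and press the recessed red button fully home; finish while still holding the stylus and keeping the button down. Leave the other things on the table as they are.

Things in the scene. Friction and masses are not known exactly. Their poses are not given: they have to be found in the camera images.
- balance: bench balance, white, fixed to the table, 270 (x) x 190 (y) mm, origin under the middle of the housing on the table. Its +x points to its rear, +y to its left, where the tray stands. Housing and grey panel are 50 mm high; a tilted display pod rises to 70 mm on the console beside the panel, at x -88 to -36, y -23 to +85 mm; a 150 x 200 mm steel weighing plate lies over the rear part, its top at 60 mm
- plate_center (a point): centre of the top face of the weighing plate (z = 60 mm over the table), axes as the balance: the plate is flat, without a rim, 150 mm along x and 200 mm along y, and its left edge (+y, 100 mm from here) overhangs the near wall of the tray
- cal_hole (a point): centre of the round 14 mm hole, ringed in white, level with the top face of the grey panel (z = 50 mm), at the front right of the balance (x -85, y -60 mm from its origin). The hole goes straight down; behind the 6 mm thick panel is a 20 x 20 mm well
- cal_button (a joint): travel of the red calibration button in the well under the hole, m: 0 = up, 0.004 = fully pressed (down). A 17 mm cap whose top lies 18 mm below the panel's top face; spring force 2 N at the start, 5 N fully down, springs back when released
- tray: aluminium tray, loose, 170 (x) x 130 (y) x 36 mm high, walls 3 mm, floor 15 mm above the table, origin under its centre; stands against the left side of the balance, its near wall under the overhanging plate edge
- chip_1: terracotta chip, irregular, about 25 mm across, 9 mm thick, 10 g, origin at the centre of its underside; starts lying flat on the weighing plate; the four lie apart, within 55 mm of its middle in the x direction, from 48 mm to the right to 73 mm to the left of it in y
- chip_2: another such chip
- chip_3: another such chip, 8 mm thick
- chip_4: another such chip, 10 mm thick
- scraper: scraper block standing upright on the table: 130 mm long (its x), 26 mm thick (its y), 70 mm high, light wood over an 18 mm high black rubber foot (the foot 24 mm thick, flat underneath); origin at the centre of its underside; 0.16 kg; to be gripped across its thickness near the top
- tool_block: wooden tool block, fixed, 130 (x) x 56 (y) x 60 mm high, origin under its centre; the stylus stands in a hole at its x = +45 mm; a pencil and a glass rod stand in it at x = -30 and -45 mm, up to 175 mm high
- stylus: stylus, 130 mm long, 40 g, standing upright with its shoulder on the tool block: steel shaft 6 mm thick for the lowest 54 mm, then a blue handle 12 mm thick and 76 mm long; origin at the tip of the shaft (its lower end, 6 mm over the table at the start), z along it to the handle. Shaft hangs in a 9 mm hole: lift it 60 mm straight up to clear
- stylus_tip (a point): tip of the stylus shaft (same point as the stylus's origin)
- tape: bystander: roll of paper tape, 62 mm across, 48 mm high, origin under its centre
- loupe: bystander: red folding loupe, 36 x 52 x 14 mm, origin under its centre
- pot: bystander: small white-lidded pot, 38 mm across, 58 mm high, origin under its centre
- clip_black: bystander: black film clip, 24 x 36 x 19 mm, origin under its centre

How it is judged:
On the way, in this order (a step that is already met when the one before it is completed fails the run):
1. all four chips have been swept into the tray while the scraper block is in the gripper (x of chip_1 in the frame of tray between -0.085 and 0.085 m and y of chip_1 in the frame of tray between -0.065 and 0.065 m and z of each of chip_1, chip_2, chip_3, chip_4 in the frame of tray below 0.042 m and x of chip_2 in the frame of tray between -0.085 and 0.085 m and y of chip_2 in the frame of tray between -0.065 and 0.065 m and x of chip_3 in the frame of tray between -0.085 and 0.085 m and y of chip_3 in the frame of tray between -0.065 and 0.065 m and x of chip_4 in the frame of tray between -0.085 and 0.085 m and y of chip_4 in the frame of tray between -0.065 and 0.065 m and contact force between the fingers and scraper above 1 N), for 0.1 s.
2. the scraper block is put down on the table and let go (height (world z) of scraper below 0.025 m and contact force between the fingers and scraper below 0.2 N and linear speed of scraper below 0.05 m/s), for 0.2 s.
3. the stylus is drawn out of the tool block, held in the gripper (z of stylus_tip in the frame of tool_block above 0.06 m and contact force between the fingers and stylus above 1 N), for 0.1 s.
At the end, for the whole second after the job is handed in: Still holding at the finish: stylus in the gripper, its tip in the hole (within 7.5 mm of its axis, 16 mm or more below the panel face), pressing over 1.5 N, button down more than 3 of 4 mm. All four chips lie in the tray; the scraper is on the table top, released and at rest (all of step 2 and x of chip_1 in the frame of tray between -0.085 and 0.085 m and y of chip_1 in the frame of tray between -0.065 and 0.065 m and z of each of chip_1, chip_2, chip_3, chip_4 in the frame of tray below 0.042 m and x of chip_2 in the frame of tray between -0.085 and 0.085 m and y of chip_2 in the frame of tray between -0.065 and 0.065 m and x of chip_3 in the frame of tray between -0.085 and 0.085 m and y of chip_3 in the frame of tray between -0.065 and 0.065 m and x of chip_4 in the frame of tray between -0.085 and 0.085 m and y of chip_4 in the frame of tray between -0.065 and 0.065 m and value of joint cal_button above 0.003 m and horizontal distance between stylus_tip and cal_hole below 0.0075 m and z of stylus_tip in the frame of balance below 0.034 m and contact force between stylus and balance above 1.5 N and contact force between the fingers and stylus above 1 N); the arm keeps its last pose, push and grip.
It fails at once if the button is pressed while a chip is still on the weighing plate (value of joint cal_button above 0.002 m and ((z of chip_1 in the frame of balance above 0.052 m and horizontal distance between chip_1 and plate_center below 0.13 m) or (z of chip_2 in the frame of balance above 0.052 m and horizontal distance between chip_2 and plate_center below 0.13 m) or (z of chip_3 in the frame of balance above 0.052 m and horizontal distance between chip_3 and plate_center below 0.13 m) or (z of chip_4 in the frame of balance above 0.052 m and horizontal distance between chip_4 and plate_center below 0.13 m))).
It fails at once if the gripper touches a chip (contact force between the fingers and chip_1 above 0.5 N or contact force between the fingers and chip_2 above 0.5 N or contact force between the fingers and chip_3 above 0.5 N or contact force between the fingers and chip_4 above 0.5 N).
It fails at once if a bystander (tape roll, loupe, pot, clip) is displaced by more than 30 mm (distance of any of tape, loupe, pot, clip_black from where it was at the start of the episode above 0.03 m).
It also fails if it takes over 61 s, if anything falls off the work surface, if the arm or the gripper's body presses on something with over 40 N, if the wrist force passes 120 N, or if a joint passes its speed limit or range.

## Working session

There is one attempt and no reset: what is moved stays moved. The work goes in short steps, Python scripts to look and compute and a tool call to move; the robot and the scene stay as the last step left them, time stands still between calls to the robot, and variables do not carry over. Pictures are saved under pics/ and viewed, and the job is handed in when it is done.

Besides the shell and the picture viewer there is one more tool, called after "Call:" as name(argument=value, ...), one argument or row to a line, values as JSON. step_arm: Moves the arm, as the interface text tells. Its arguments: {"type":"object","properties":{"commands":{"type":"array"}},"required":["commands"]}

```bash
ls; mkdir -p pics; python3 - <<'E'
from bench import ctrl
import cv2
o=ctrl.get_obs();print(o)
for n in ("top","side"):
    im,d=ctrl.camera(n);cv2.imwrite(f"pics/{n}0.png",im)
    import numpy as np
    np.save(f"pics/{n}0d.npy",d)
    c=ctrl.get_calibration(n);print(n,c)
E
```

```text
pics
{'time_s': 0.0, 'q': array([ 1.01465868e+00,  1.81545593e-01,  1.60802129e+00,  9.65208682e-06,
        1.35376809e+00, -2.06319034e-01]), 'dq': array([-7.33818543e-05, -2.06447817e-04, -2.37964511e-03, -1.08092272e-04,
        4.99970331e-04, -1.06019073e-03]), 'joint_efforts': array([ 6.36841451e-04, -4.44876587e+01, -3.51335263e+01, -3.31929205e-04,
        9.04248096e-03,  1.69521502e-05]), 'eef_pos': array([0.19676307, 0.53970193, 0.23037516]), 'eef_rot': array([-0.5791416 ,  0.57961996,  0.40479331, -0.40592867]), 'wrist_force': array([ 0.79149542, -0.14699495, -0.76775089]), 'torque': array([ 0.01250875, -0.04345729,  0.0152877 ]), 'opening': 1.0011803354275375}
top {'intrinsics': array([[436.48564261,   0.        , 280.37173956],
       [  0.        , 436.48564261, 207.25066377],
       [  0.        ,   0.        ,   1.        ]]), 'R': array([[-7.91048937e-04, -9.99999550e-01,  5.23766692e-04],
       [-9.81877282e-01,  6.77450800e-04, -1.89516605e-01],
       [ 1.89516165e-01, -6.64191525e-04, -9.81877376e-01]]), 't': array([-0.01590795,  0.50215575,  1.0521391 ])}
side {'intrinsics': array([[439.32300827,   0.        , 277.87212671],
       [  0.        , 439.32300827, 202.09370135],
       [  0.        ,   0.        ,   1.        ]]), 'R': array([[ 0.9986766 ,  0.04856402,  0.01692892],
       [ 0.04056435, -0.54143798, -0.83976154],
       [-0.03161624,  0.83933691, -0.54269141]]), 't': array([-0.49447929,  0.04777615,  1.21837607])}
```

View pics/top0.png

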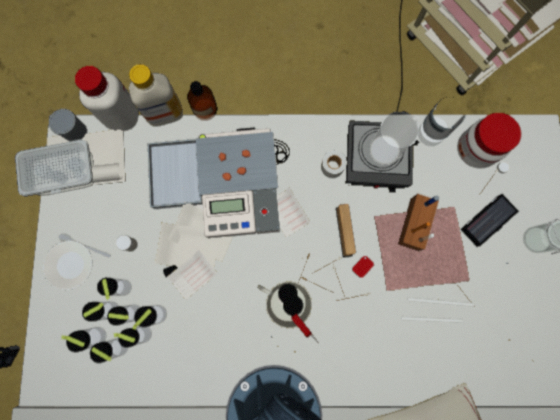

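View pics/side0.png

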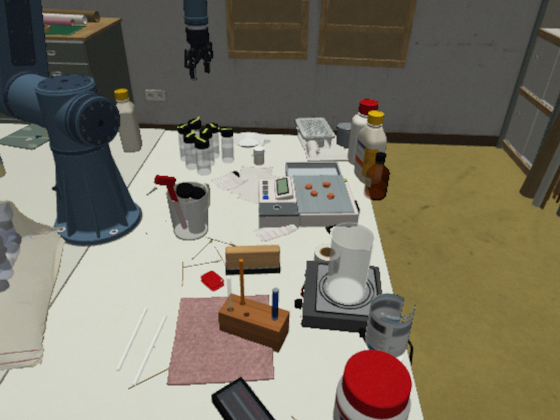

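```bash
cat > h.py <<'E'
import numpy as np, cv2
from scipy.spatial.transform import Rotation as Ro
def back(c,u,v,z):  # pixel + depth -> world
    K=np.array(c["intrinsics"]);p=np.linalg.inv(K)@np.array([u,v,1.])*z
    return np.array(c["R"]).T@(p-np.array(c["t"]))
def onz(c,u,v,h):   # pixel ray with plane z=h
    K=np.array(c["intrinsics"]);R=np.array(c["R"]);t=np.array(c["t"])
    d=R.T@np.linalg.inv(K)@np.array([u,v,1.]);C=-R.T@t
    return C+d*(h-C[2])/d[2]
def proj(c,X):
    p=np.array(c["intrinsics"])@(np.array(c["R"])@np.array(X)+np.array(c["t"]));return p[:2]/p[2]
def rot(o):
    w,x,y,z=o["eef_rot"];return Ro.from_quat([x,y,z,w]).as_matrix()
E
python3 - <<'E'
from bench import ctrl
from h import *
o=ctrl.get_obs();print(np.round(rot(o),3))
for n in ("top","side"):
  c=ctrl.get_calibration(n)
  ctrl.camera(n)
  for t in ["balance","cal_hole","tray","chip_1","scraper","tool_block","stylus","tape","loupe","pot","clip_black"]:
    for b in ctrl.boxes_of(t,n)[:5]:
        w=np.array(c["R"]).T@(np.array(b["point"])-c["t"])
        if b["p"]>.2: print(n,t,round(b["p"],2),np.round(w,3))
print(ctrl.get_obs()["time_s"])
im=cv2.imread("pics/top0.png")
cv2.imwrite("pics/topcrop.png",cv2.resize(im[110:310,140:480],None,fx=2.3,fy=2.3,interpolation=cv2.INTER_CUBIC))
cv2.imwrite("pics/topbal.png",cv2.resize(im[120:245,140:300],None,fx=5,fy=4.8,interpolation=cv2.INTER_CUBIC))
im=cv2.imread("pics/side0.png")
cv2.imwrite("pics/sidecrop.png",cv2.resize(im[150:370,180:400],None,fx=2.7,fy=2.7,interpolation=cv2.INTER_CUBIC))
E
```

```text
[[ 0.343 -0.001 -0.939]
 [ 0.939 -0.001  0.343]
 [-0.002 -1.     0.   ]]
top balance 0.71 [0.559 0.091 0.059]
top cal_hole 0.66 [ 0.507 -0.375  0.107]
top tray 0.88 [0.602 0.265 0.018]
top chip_1 0.56 [0.626 0.129 0.065]
top chip_1 0.42 [0.64  0.069 0.066]
top chip_1 0.36 [0.59  0.086 0.07 ]
top scraper 0.81 [ 0.444 -0.173  0.072]
top tool_block 0.7 [ 0.458 -0.355  0.062]
top tool_block 0.51 [0.406 0.364 0.055]
top tape 0.59 [ 0.613 -0.151  0.048]
top loupe 0.56 [0.558 0.093 0.059]
top clip_black 0.59 [0.345 0.265 0.017]
side balance 0.82 [0.567 0.041 0.05 ]
side cal_hole 0.76 [0.562 0.041 0.051]
side tray 0.92 [0.587 0.312 0.016]
side scraper 0.68 [ 0.447 -0.189  0.049]
side tool_block 0.92 [ 0.458 -0.376  0.056]
side tool_block 0.7 [ 0.606 -0.151  0.047]
side stylus 0.64 [ 0.506 -0.386  0.101]
side tape 0.51 [ 0.607 -0.151  0.049]
side loupe 0.74 [ 0.355 -0.227  0.012]
side pot 0.55 [0.409 0.356 0.034]
1.3
```

View pics/topcrop.png

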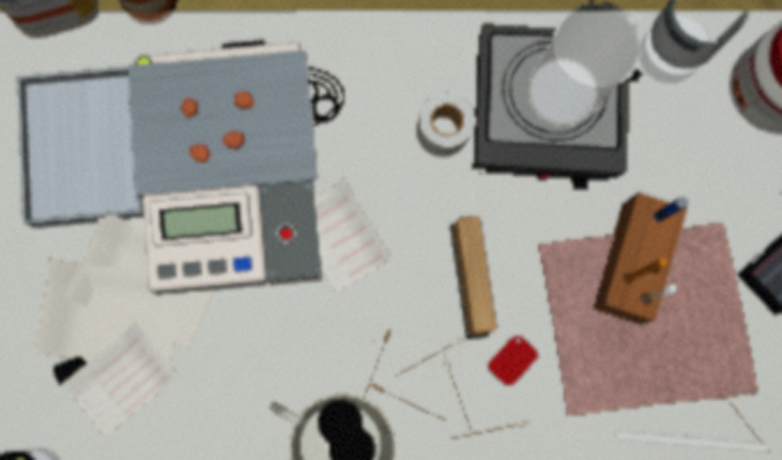

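View pics/topbal.png

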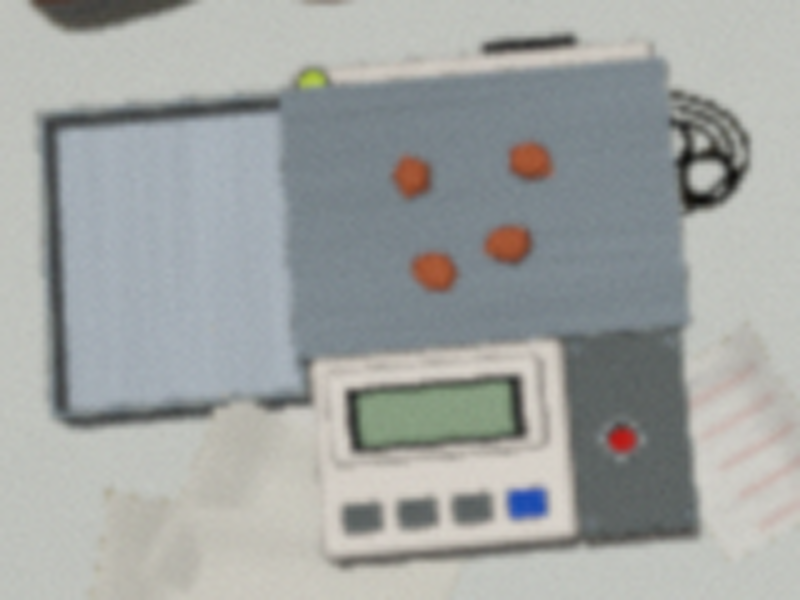

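View pics/sidecrop.png

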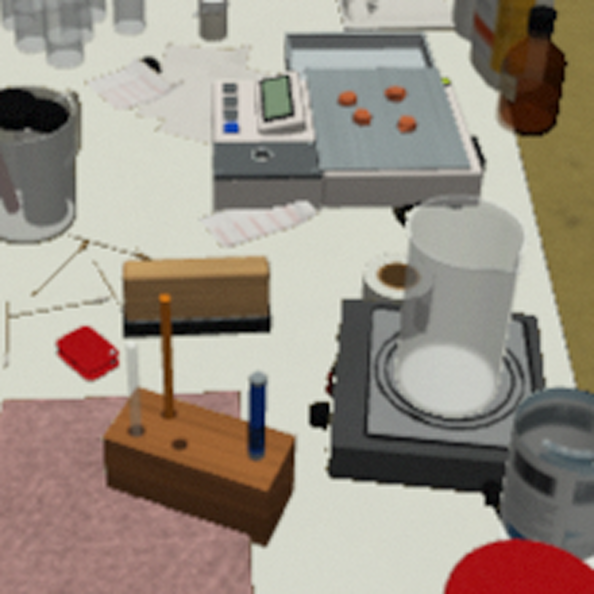

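```bash
python3 - <<'E'
from bench import ctrl
from h import *
c=ctrl.get_calibration("top")
b=lambda u,v:(140+(u+.5)/5-.5,120+(v+.5)/4.8-.5)
t=lambda u,v:(140+(u+.5)/2.3-.5,110+(v+.5)/2.3-.5)
P=[onz(c,*b(*p),.06) for p in [(282,90),(665,60),(688,325),(300,357)]]
print("plate",np.round(P,4),"ctr",np.round(np.mean(P,0),4))
e=(P[0]-P[1])+(P[3]-P[2]);f=(P[0]-P[3])+(P[1]-P[2])
print("len",[round(float(np.linalg.norm(P[i]-P[i-1])),4) for i in range(4)],"yaw",np.degrees(np.arctan2(-e[0],e[1])),np.degrees(np.arctan2(f[1],f[0])))
print("hole",onz(c,*b(621,439),.05)); 
print("chips",[np.round(onz(c,*b(*p),.069),4) for p in [(412,176),(530,160),(508,243),(435,271)]])
S=[onz(c,*t(*p),.07) for p in [(455,218),(480,216),(495,333),(468,337)]]
print("scr",np.round(S,4),np.mean(S,0)); e=S[0]+S[1]-S[2]-S[3];print("yaw",np.degrees(np.arctan2(e[1],e[0])),np.linalg.norm(e)/2)
T=[onz(c,*t(*p),.06) for p in [(638,193),(688,208),(652,323),(597,306)]]
print("tb",np.round(T,4),np.mean(T,0))
print("sty top",onz(c,*t(682,203),.136),"base",onz(c,*t(660,215),.06))
s=ctrl.get_calibration("side")
s2=lambda u,v:(180+(u+.5)/2.7-.5,150+(v+.5)/2.7-.5)
print("side sty top",onz(s,*s2(258,378),.136),"base",onz(s,*s2(256,457),.06),"hole",onz(s,*s2(262,155),.05))
print("side scr top",[np.round(onz(s,*s2(*p),.07),4) for p in [(124,263),(268,260)]],"bot",[np.round(onz(s,*s2(*p),.0),4) for p in [(126,334),(270,330)]])
pl=[onz(s,*s2(*p),.06) for p in [(306,68),(432,67),(468,170),(320,170)]]
print("side plate",np.round(pl,4),np.mean(pl,0))
E
```

```text
plate [[ 0.6804  0.2005  0.06  ]
 [ 0.6972  0.0036  0.06  ]
 [ 0.5509 -0.0083  0.06  ]
 [ 0.5339  0.1862  0.06  ]] ctr [0.6156 0.0955 0.06  ]
len [0.1472, 0.1976, 0.1467, 0.1953] yaw 4.943295416396524 5.117745052421271
hole [0.49204039 0.02535063 0.05      ]
chips [array([0.6295, 0.1312, 0.069 ]), array([0.6382, 0.0717, 0.069 ]), array([0.5929, 0.0821, 0.069 ]), array([0.5778, 0.1184, 0.069 ])]
scr [[ 0.5047 -0.1576  0.07  ]
 [ 0.5069 -0.1846  0.07  ]
 [ 0.3814 -0.1965  0.07  ]
 [ 0.3772 -0.168   0.07  ]] [ 0.44255422 -0.17668459  0.07      ]
yaw 5.05066057738368 0.12702065769708767
tb [[ 0.5344 -0.3592  0.06  ]
 [ 0.5176 -0.4126  0.06  ]
 [ 0.3927 -0.3656  0.06  ]
 [ 0.4109 -0.3081  0.06  ]] [ 0.46389614 -0.36138292  0.06      ]
sty top [ 0.50687102 -0.37866039  0.136     ] base [ 0.50989416 -0.38166646  0.06      ]
side sty top [ 0.50656995 -0.38219281  0.136     ] base [ 0.50624668 -0.38345081  0.06      ] hole [0.49007179 0.02230379 0.05      ]
side scr top [array([ 0.3821, -0.1836,  0.07  ]), array([ 0.5048, -0.1709,  0.07  ])] bot [array([ 0.3823, -0.1955,  0.    ]), array([ 0.5083, -0.1818,  0.    ])]
side plate [[ 0.5308  0.1867  0.06  ]
 [ 0.6721  0.2001  0.06  ]
 [ 0.6931 -0.0044  0.06  ]
 [ 0.5484 -0.015   0.06  ]] [0.6110979  0.09184794 0.06      ]
```

Call:
step_arm(
  commands=[
    [0,-1,0,0,0,0,1],
    [0,-1,0,0,0,0,1],
    [0,-1,0,0,0,0,1],
    [0,-1,0,0,0,0,1],
    [0,-0.18,0,0,0,-1,1],
    [0,0,0,0,0,-1,1],
    [0,0,0,0,0,-1,1],
    [0,0,0,-1,0,-1,1],
    [0,0,0,-1,0,-1,1],
    [0,0,0,-1,0,-1,1],
  ],
)

```text
time_s: 2.3
eef_pos: [0.3853, 0.4649, 0.2312]
eef_rot: [0.477, -0.477, -0.522, 0.522]
wrist_force: [0.2, 0.5, 0.2]
opening: 1.003
```

Call:
step_arm(
  commands=[
    [0,0,0,-1,0,0,1],
    [0,0,0,-1,0,0,1],
    [0,0,0,-1,0,0,1],
    [0,0,0,-1,0,0,1],
    [0,0,0,-1,0,0,1],
    [0,0,0,-1,0,0,1],
    [0,0,0,-1,0,0,1],
    [0,0,0,-1,0,0,1],
    [0,0,0,-1,0,0,1],
    [0,0,0,-1,0,0,1],
  ],
)

```text
time_s: 3.3
eef_pos: [0.4107, 0.1658, 0.2315]
eef_rot: [-0.477, 0.478, 0.522, -0.521]
wrist_force: [-0.2, -0.3, -0.8]
opening: 1.0
```

Call:
step_arm(
  commands=[
    [0,0,0,-1,0,0,1],
    [0,0,0,-1,0,0,1],
    [0,0,0,-1,0,0,1],
    [0,0,0,-1,0,0,1],
    [0,0,0,-1,0,0,1],
    [0,0,0,-1,0,0,1],
    [0,0,0,-1,0,0,1],
    [0,0,0,-1,0,0,1],
    [0,0,0,-1,0.5,0,1],
    [0,0,0,-1,0.5,0,1],
  ],
)

```text
time_s: 4.3
eef_pos: [0.4374, -0.1335, 0.2016]
eef_rot: [-0.477, 0.478, 0.522, -0.521]
wrist_force: [1.0, 0.5, 0.0]
opening: 1.003
```

```bash
cat >> h.py <<'E'
def todo(o,X):
    d=rot(o).T@(np.array(X)-o["eef_pos"])/0.03
    return np.round(d,3)
E
python3 - <<'E'
from bench import ctrl
from h import *
im,d=ctrl.camera("wrist");cv2.imwrite("pics/w1.png",im)
o=ctrl.get_obs();R=rot(o);print(o["eef_pos"],np.round(R,3),np.degrees(np.arctan2(R[1,0],R[0,0])),o["q"])
print(todo(o,[.4425,-.177,.035]), o["wrist_force"],o["time_s"])
E
```

```text
[ 0.43649507 -0.1365053   0.19901854] [[-0.086 -0.001 -0.996]
 [ 0.996 -0.002 -0.086]
 [-0.002 -1.     0.002]] 94.92542573325575 [-0.56198443 -0.05576351  1.92500492 -0.00235249  1.27264259 -2.21805299]
[-1.353  5.469 -0.092] [-1.2089922  -3.52000722 -2.07276174] 4.35
```

View pics/w1.png

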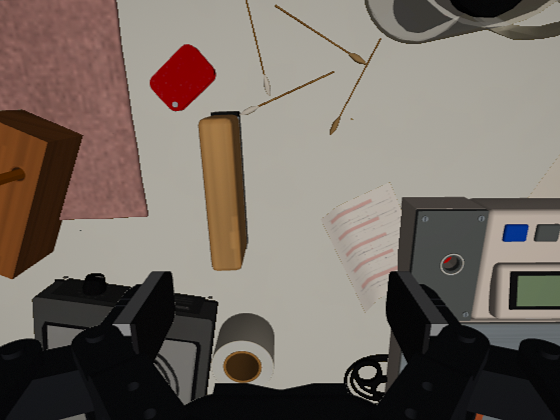

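```bash
python3 - <<'E'
from bench import ctrl
from h import *
c=ctrl.get_calibration("wrist");print(np.round(ctrl.get_obs()["eef_pos"],4))
S=[onz(c,*p,.07) for p in [(200,121),(240,117),(246,265),(210,270)]]
print(np.round(S,4),np.mean(S,0)); e=S[2]+S[3]-S[0]-S[1];print(np.degrees(np.arctan2(e[1],e[0])))
print("hole",onz(c,452,264,.05))
E
```

```text
[ 0.4365 -0.1365  0.199 ]
[[ 0.3831 -0.201   0.07  ]
 [ 0.3777 -0.172   0.07  ]
 [ 0.4956 -0.1607  0.07  ]
 [ 0.5027 -0.1901  0.07  ]] [ 0.43977094 -0.18096362  0.07      ]
5.321653112367268
hole [0.48883891 0.019203   0.05      ]
```

Call:
step_arm(
  commands=[
    [0,0,0,-0.7,0.8,-0.15,1],
    [0,0,0,-0.68,0.9,0,1],
    [0,0,0,0,1,0,1],
    [0,0,0,0,1,0,1],
    [0,0,0,0,1,0,1],
    [0,0,0,0,0.75,0,1],
    [0,0,0,0,0,0,1],
    [0,0,0,0,0,0,0],
    [0,0,0,0,0,0,0],
    [0,0,0,0,0,0,0],
  ],
)

```text
time_s: 5.35
eef_pos: [0.4462, -0.1734, 0.0393]
eef_rot: [-0.476, 0.479, 0.522, -0.521]
wrist_force: [-0.4, -0.5, -0.3]
opening: 0.516
```

Call:
step_arm(
  commands=[
    [0,0,0,0,0,0,0],
    [0,0,0,0,0,0,0],
    [0,0,0,0,0,0,0],
    [0,0,0,0,0,0,0],
  ],
)

```text
time_s: 5.75
eef_pos: [0.4462, -0.1735, 0.0392]
eef_rot: [-0.477, 0.478, 0.522, -0.521]
wrist_force: [-0.6, 0.3, 6.9]
opening: 0.291
```

```bash
python3 - <<'E'
from bench import ctrl
from h import *
im,d=ctrl.camera("side");cv2.imwrite("pics/s1.png",cv2.resize(im[150:370,180:400],None,fx=2.7,fy=2.7))
o=ctrl.get_obs();R=rot(o);print(o["eef_pos"],np.degrees(np.arctan2(R[1,0],R[0,0])),o["opening"],o["wrist_force"],o["time_s"])
E
```

```text
[ 0.44617748 -0.17348125  0.03916659] 95.03665993974985 0.2949300749761131 [0.22619674 0.3703891  6.16768999] 5.8
```

View pics/s1.png

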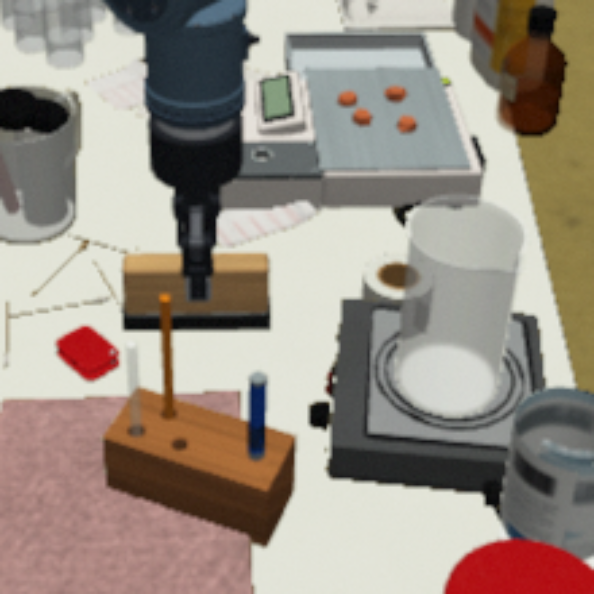

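Call:
step_arm(
  commands=[
    [0,0,0,0,-0.4,0,0],
    [0,0,0,0,-0.8,0,0],
    [0,0,0,0,-0.9,0,0],
    [0,0,0,0,-0.9,0,0],
    [0,0,0,0.5,-0.7,-0.5,0],
    [0,0,0,0.8,0,-0.9,0],
    [0,0,0,0.9,0,-1,0],
    [0,0,0,0.9,0,-1,0],
    [0,0,0,0.9,0,-1,0],
    [0,0,0,0.9,0,-1,0],
  ],
)

```text
time_s: 6.8
eef_pos: [0.5941, -0.0106, 0.1493]
eef_rot: [0.478, -0.477, -0.521, 0.522]
wrist_force: [-0.1, -1.1, -1.8]
opening: 0.292
```

Call:
step_arm(
  commands=[
    [0,0,0,0.6,0,-0.6,0],
    [0,0,0,0.3,0,-0.36,0],
    [0,0,0,0,0,0,0],
    [0,0,0,0,0,0,0],
  ],
)

```text
time_s: 7.2
eef_pos: [0.6191, 0.0168, 0.1486]
eef_rot: [0.478, -0.477, -0.521, 0.522]
wrist_force: [-0.3, -0.2, -1.6]
opening: 0.297
```

```bash
python3 - <<'E'
from bench import ctrl
from h import *
im,d=ctrl.camera("top");cv2.imwrite("pics/t2.png",cv2.resize(im[110:260,140:340],None,fx=4,fy=4))
im,d=ctrl.camera("side");cv2.imwrite("pics/s2.png",cv2.resize(im[100:300,180:400],None,fx=2.7,fy=2.7))
o=ctrl.get_obs();R=rot(o);print(o["eef_pos"],np.degrees(np.arctan2(R[1,0],R[0,0])),o["opening"],o["wrist_force"],o["time_s"])
print(np.round(R,3),todo(o,[.621,.016,.101]))
E
```

```text
[0.61905327 0.01625436 0.14874587] 94.97002578001067 0.29303873226708893 [ 1.08987196 -1.27207546 -1.91123993] 7.3
[[-0.087 -0.001 -0.996]
 [ 0.996 -0.    -0.087]
 [-0.    -1.     0.001]] [-0.014  1.591 -0.065]
```

View pics/t2.png

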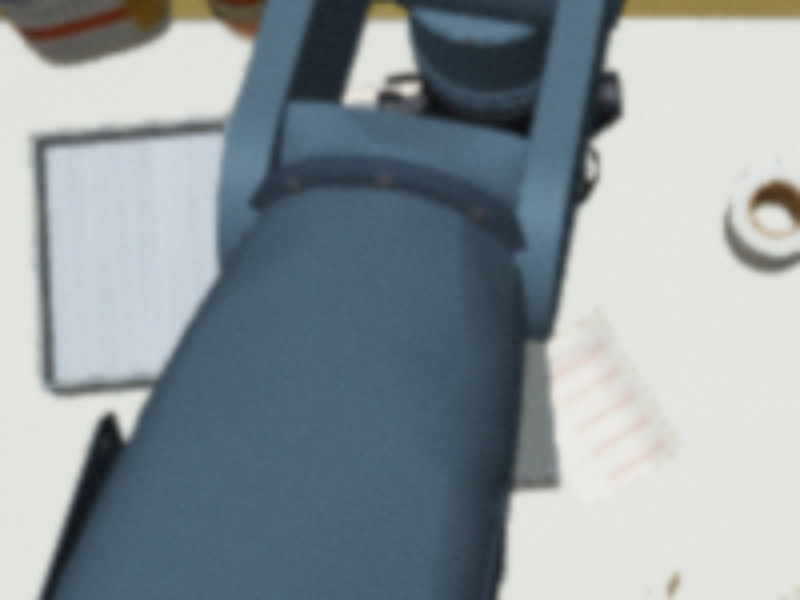

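View pics/s2.png

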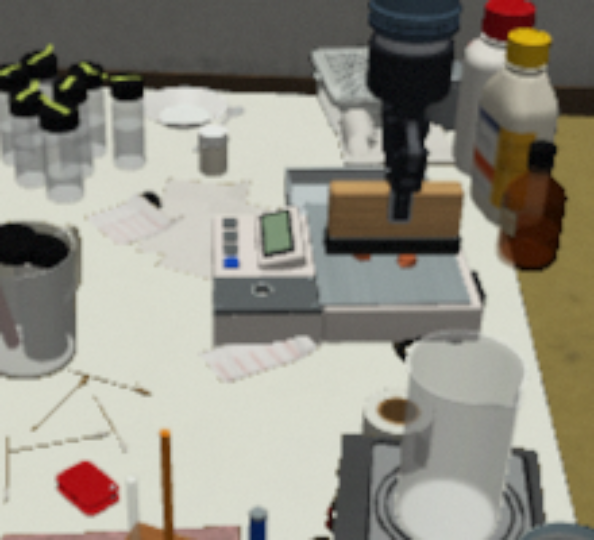

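Call:
step_arm(
  commands=[
    [0,0,0,0,0.5,-0.05,0],
    [0,0,0,0,0.5,0,0],
    [0,0,0,0,0.4,0,0],
    [0,0,0,0,0.2,0,0],
    [0,0,0,0,0,0,0],
    [0,0,0,0,0,0,0],
  ],
)

```text
time_s: 7.9
eef_pos: [0.6212, 0.0174, 0.1002]
eef_rot: [0.478, -0.477, -0.521, 0.522]
wrist_force: [0.0, -0.1, -1.6]
opening: 0.294
```

```bash
python3 - <<'E'
from bench import ctrl
from h import *
im,d=ctrl.camera("wrist");cv2.imwrite("pics/w3.png",im)
im,d=ctrl.camera("side");cv2.imwrite("pics/s3.png",cv2.resize(im[150:300,220:400],None,fx=4,fy=4))
o=ctrl.get_obs();R=rot(o);print(o["eef_pos"],np.degrees(np.arctan2(R[1,0],R[0,0])),o["opening"],o["wrist_force"],o["time_s"])
E
```

```text
[0.62131135 0.01749097 0.10041462] 95.03768991075272 0.29973397993688755 [-0.10226475  0.09725382 -2.51653302] 8.0
```

View pics/w3.png

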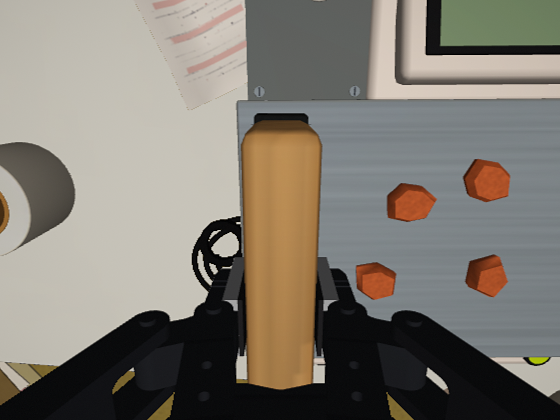

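View pics/s3.png

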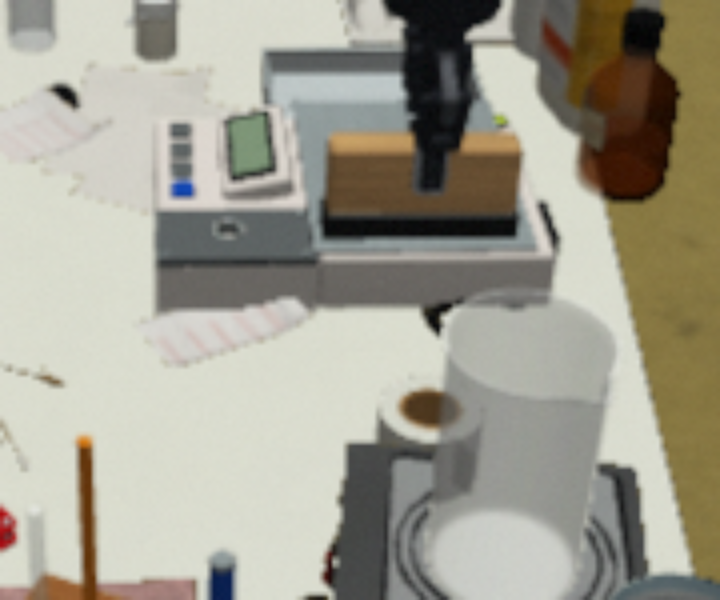

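Call:
step_arm(
  commands=[
    [0,0,0,0.2,0,0,0],
    [0,0,0,0.3,0,0,0],
    [0,0,0,0.3,0,0,0],
    [0,0,0,0.3,0,0,0],
    [0,0,0,0.3,0,0,0],
    [0,0,0,0.3,0,0,0],
    [0,0,0,0.3,0,0,0],
    [0,0,0,0.3,0,0,0],
    [0,0,0,0.3,0,0,0],
    [0,0,0,0.3,0,0,0],
  ],
)

```text
time_s: 9.0
eef_pos: [0.6137, 0.1049, 0.1008]
eef_rot: [0.478, -0.478, -0.521, 0.522]
wrist_force: [-0.4, -0.6, -2.4]
opening: 0.296
```

```bash
python3 - <<'E'
from bench import ctrl
from h import *
im,d=ctrl.camera("wrist");cv2.imwrite("pics/w4.png",im)
o=ctrl.get_obs();R=rot(o);print(o["eef_pos"],np.degrees(np.arctan2(R[1,0],R[0,0])),o["opening"],o["wrist_force"],o["time_s"])
E
```

```text
[0.61343146 0.10621277 0.10077774] 95.07861909749293 0.291864529863724 [-0.30712332  1.00142201 -1.28559026] 9.05
```

View pics/w4.png

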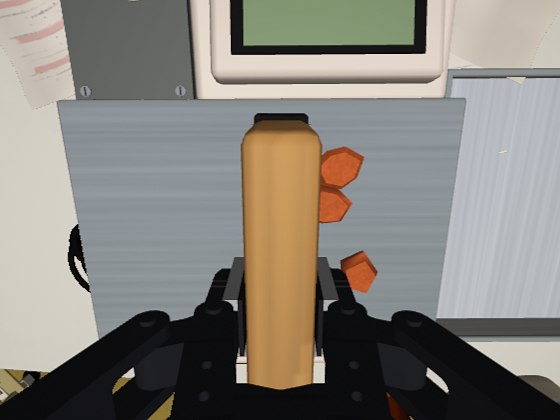

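Call:
step_arm(
  commands=[
    [0,0,0,0.3,0,0,0],
    [0,0,0,0.3,0,0,0],
    [0,0,0,0.3,0,0,0],
    [0,0,0,0.3,0,0,0],
    [0,0,0,0.3,0,0,0],
    [0,0,0,0.3,0,0,0],
    [0,0,0,0.3,0,0,0],
    [0,0,0,0.3,0,0,0],
    [0,0,0,0.3,0,0,0],
    [0,0,0,0.3,0,0,0],
  ],
)

```text
time_s: 10.05
eef_pos: [0.6057, 0.1946, 0.1008]
eef_rot: [-0.478, 0.478, 0.521, -0.521]
wrist_force: [0.4, 0.5, -1.0]
opening: 0.292
```

Call:
step_arm(
  commands=[
    [0,0,0,0.3,0,0,0],
    [0,0,0,0,0,0,0],
    [0,0,0,0,0,0,0],
  ],
)

```text
time_s: 10.35
eef_pos: [0.605, 0.2029, 0.1007]
eef_rot: [0.477, -0.477, -0.522, 0.522]
wrist_force: [0.0, 0.0, -2.1]
opening: 0.293
```

```bash
python3 - <<'E'
from bench import ctrl
from h import *
im,d=ctrl.camera("wrist");cv2.imwrite("pics/w5.png",im)
im,d=ctrl.camera("side");cv2.imwrite("pics/s5.png",cv2.resize(im[140:260,240:400],None,fx=5,fy=5))
o=ctrl.get_obs();R=rot(o);print(o["eef_pos"],np.degrees(np.arctan2(R[1,0],R[0,0])),o["opening"],o["wrist_force"],o["time_s"])
E
```

```text
[0.60509615 0.20245705 0.1007703 ] 95.02903350322487 0.2923725290198839 [ 0.13392706 -0.56225002 -2.0962883 ] 10.45
```

View pics/w5.png

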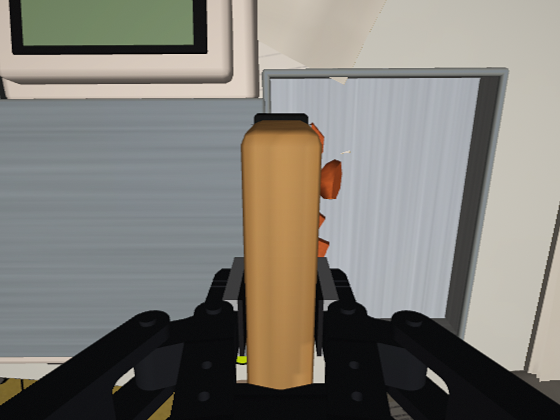

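View pics/s5.png

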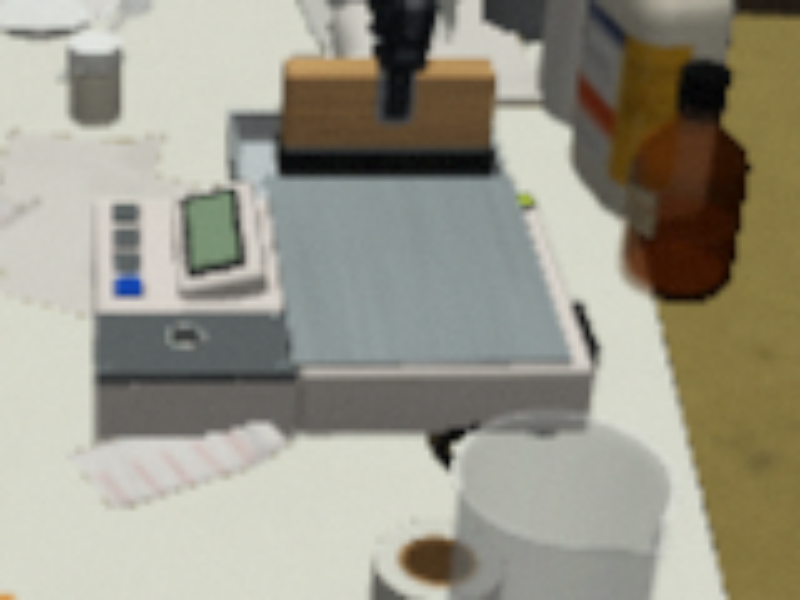

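Call:
step_arm(
  commands=[
    [0,0,0,0,-0.4,0,0],
    [0,0,0,0,-0.8,0,0],
    [0,0,0,-0.3,-0.8,0,0],
    [0,0,0,-0.7,-0.2,0,0],
    [0,0,0,-0.8,0,0,0],
    [0,0,0,-0.8,0,0,0],
    [0,0,0,0,0,0,0],
  ],
)

```text
time_s: 11.15
eef_pos: [0.6127, 0.1219, 0.1681]
eef_rot: [-0.478, 0.479, 0.521, -0.521]
wrist_force: [0.2, -0.7, -0.8]
opening: 0.3
```

```bash
python3 - <<'E'
from bench import ctrl
from h import *
c=ctrl.get_calibration("wrist")
im,d=ctrl.camera("wrist");cv2.imwrite("pics/w6.png",im)
np.save("pics/w6d.npy",d)
for b in ctrl.silhouettes("chip_1","wrist"):
    m=b["pixels"];v,u=np.nonzero(m);z=d[v,u];k=z>0
    W=np.array([back(c,a,e,f) for a,e,f in zip(u[k],v[k],z[k])]) if k.any() else np.zeros((1,3))
    print(round(b["p"],2),m.sum(),u.mean().round(),v.mean().round(),np.round(np.median(W,0),3),np.round(np.percentile(W[:,2],[5,95]),3))
o=ctrl.get_obs();print(o["eef_pos"],o["opening"],o["wrist_force"],o["time_s"])
E
```

```text
0.97 630 406.0 132.0 [0.556 0.214 0.023] [0.021 0.025]
0.94 506 400.0 192.0 [0.603 0.218 0.025] [0.022 0.027]
0.91 386 422.0 159.0 [0.574 0.228 0.031] [0.022 0.034]
0.75 491 401.0 216.0 [0.623 0.223 0.024] [0.022 0.026]
[0.61223841 0.1244349  0.16768134] 0.29436040142581366 [ 0.61167826 -0.01263394 -1.00773888] 11.25
```

View pics/w6.png

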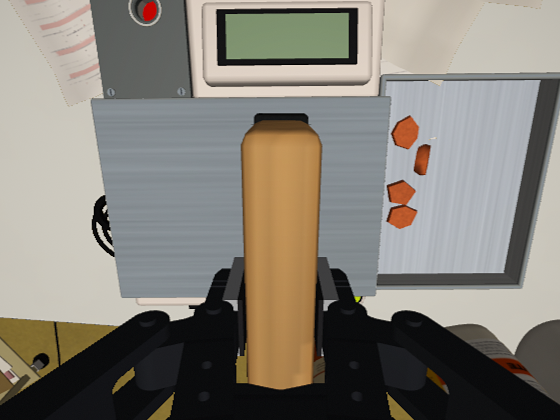

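Call:
step_arm(
  commands=[
    [0,0,0,-0.5,0,0.3,0],
    [0,0,0,-1,0,0.6,0],
    [0,0,0,-1,0,0.7,0],
    [0,0,0,-1,0,0.7,0],
    [0,0,0,-1,0,0.7,0],
    [0,0,0,-1,0,0.7,0],
    [0,0,0,-1,0,0.7,0],
    [0,0,0,-1,0,0.7,0],
    [0,0,0,-1,0,0.7,0],
    [0,0,0,-0.9,0.4,0.57,0],
  ],
)

```text
time_s: 12.25
eef_pos: [0.446, -0.1743, 0.1564]
eef_rot: [-0.476, 0.479, 0.522, -0.522]
wrist_force: [0.7, -0.1, -1.6]
opening: 0.296
```

Call:
step_arm(
  commands=[
    [0,0,0,0,0.8,0,0],
    [0,0,0,0,0.9,0,0],
    [0,0,0,0,0.9,0,0],
    [0,0,0,0,0.6,0,0],
    [0,0,0,0,0.4,0,0],
    [0,0,0,0,0,0,0],
    [0,0,0,0,0,0,0],
  ],
)

```text
time_s: 12.95
eef_pos: [0.4467, -0.1728, 0.0474]
eef_rot: [-0.477, 0.478, 0.522, -0.522]
wrist_force: [-0.2, 0.1, -1.5]
opening: 0.297
```

```bash
python3 - <<'E'
from bench import ctrl
from h import *
im,d=ctrl.camera("side");cv2.imwrite("pics/s7.png",cv2.resize(im[150:370,180:400],None,fx=2.7,fy=2.7))
o=ctrl.get_obs();print(o["eef_pos"],o["opening"],o["wrist_force"],o["time_s"])
E
```

```text
[ 0.44704703 -0.17303214  0.04782802] 0.29530301202326836 [ 0.23734811 -0.53165162 -1.62232972] 13.0
```

View pics/s7.png

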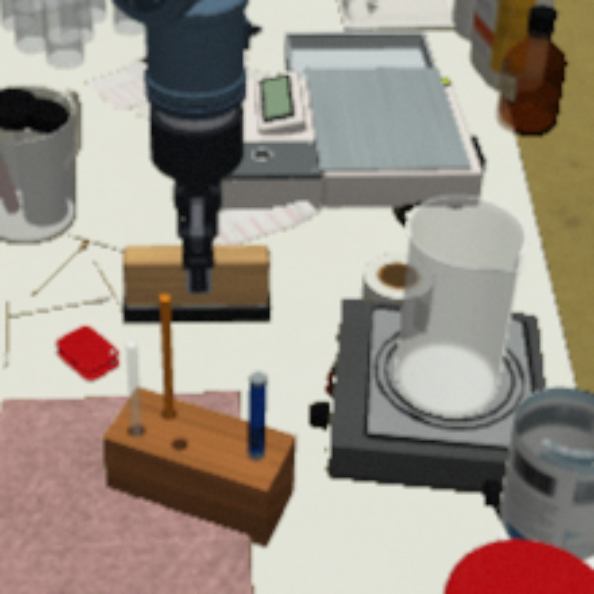

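Call:
step_arm(
  commands=[
    [0,0,0,0,0.15,0,0],
    [0,0,0,0,0.13,0,0],
    [0,0,0,0,0,0,0],
    [0,0,0,0,0,0,0],
  ],
)

```text
time_s: 13.4
eef_pos: [0.447, -0.1732, 0.0392]
eef_rot: [-0.477, 0.478, 0.522, -0.521]
wrist_force: [-0.8, -0.4, 5.3]
opening: 0.295
```

Contact (+7 N relative). Release and rise.

Call:
step_arm(
  commands=[
    [0,0,0,0,0,0,1],
    [0,0,0,0,0,0,1],
    [0,0,0,0,0,0,1],
    [0,0,0,0,0,0,1],
    [0,0,0,0,0,0,1],
    [0,0,0,0,-0.6,0,1],
    [0,0,0,0,-0.9,0,1],
    [0,0,0,0,-1,0,1],
    [0,0,0,0,-1,0,1],
    [0,0,0,0,-1,0,1],
  ],
)

```text
time_s: 14.4
eef_pos: [0.4461, -0.1725, 0.1745]
eef_rot: [0.478, -0.477, -0.521, 0.522]
wrist_force: [1.1, -0.4, 0.4]
opening: 0.998
```

Call:
step_arm(
  commands=[
    [0,0,0,0,-1,0,1],
    [0,0,0,0,-0.8,0,1],
    [0,0,0,0,0,0,1],
  ],
)

```text
time_s: 14.7
eef_pos: [0.4482, -0.1739, 0.2312]
eef_rot: [-0.475, 0.48, 0.522, -0.521]
wrist_force: [0.3, 0.7, 0.0]
opening: 0.999
```

```bash
python3 - <<'E'
from bench import ctrl
from h import *
im,d=ctrl.camera("wrist");cv2.imwrite("pics/w8.png",im)
im,d=ctrl.camera("side");cv2.imwrite("pics/s8.png",cv2.resize(im[150:370,180:400],None,fx=2.7,fy=2.7))
o=ctrl.get_obs();print(o["eef_pos"],o["opening"],o["wrist_force"],o["time_s"],o["q"])
E
```

```text
[ 0.44634552 -0.17265299  0.22740212] 1.000203455769776 [0.22070142 0.8127269  0.34933523] 14.8 [-6.17784567e-01 -3.64312537e-02  1.84651810e+00 -1.11215299e-05
  1.33076629e+00 -2.27652187e+00]
```

View pics/w8.png

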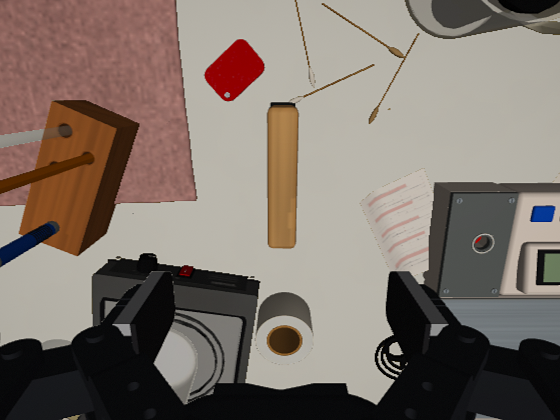

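View pics/s8.png

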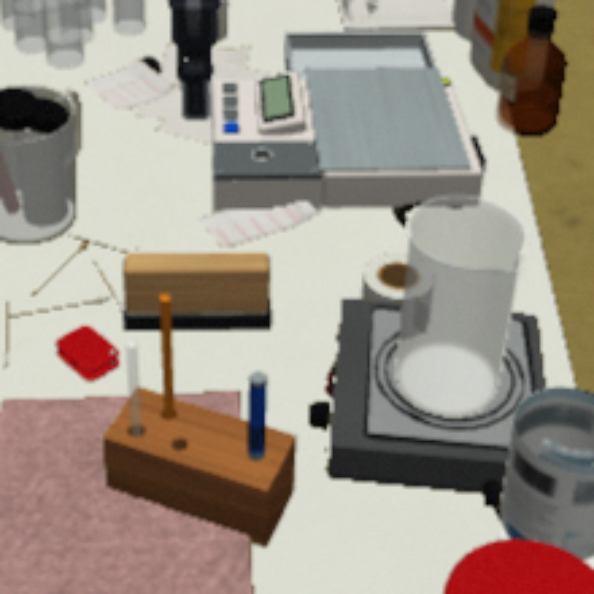

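Call:
step_arm(
  commands=[
    [0,0,0,-0.6,0,0,0.5],
    [0,0,0,-1,0,0,0.5],
    [0,0,0,-1,0,0,0.5],
    [0,0,0,-1,0,-0.2,0.5],
    [0,0,0,-1,0,-0.3,0.5],
    [0,0,0,-1,0,-0.3,0.5],
    [0,0,0,-0.9,0,-0.3,0.5],
    [0,0,0,-0.4,0,-0.2,0.5],
    [0,0,0,0,0,0,0.5],
  ],
)

```text
time_s: 15.7
eef_pos: [0.5026, -0.3774, 0.2248]
eef_rot: [0.479, -0.477, -0.521, 0.521]
wrist_force: [-0.6, 0.6, -0.6]
opening: 0.497
```

```bash
python3 - <<'E'
from bench import ctrl
from h import *
c=ctrl.get_calibration("wrist")
im,d=ctrl.camera("wrist");cv2.imwrite("pics/w9.png",im)
np.save("pics/w9d.npy",d)
import json;json.dump({k:np.array(v).tolist() for k,v in c.items()},open("pics/w9c.json","w"))
o=ctrl.get_obs();print(o["eef_pos"],o["opening"],o["time_s"],o["q"])
for X in ([.507,-.381,.06],[.507,-.381,.136],list(o["eef_pos"])): print(proj(c,X))
for b in ctrl.silhouettes("stylus","wrist"):
    v,u=np.nonzero(b["pixels"]);print(b["p"],len(u),u.min(),u.max(),v.min(),v.max())
E
```

```text
[ 0.50241048 -0.3760632   0.22503237] 0.5058366696514641 15.75 [-8.31325715e-01  3.03352644e-01  1.47083305e+00 -1.09367732e-04
  1.37087703e+00 -2.48882584e+00]
[276.16971569 192.09429029]
[275.32778592 220.2701084 ]
[285.46123202 277.33895521]
0.8 657 268 285 185 227
```

View pics/w9.png

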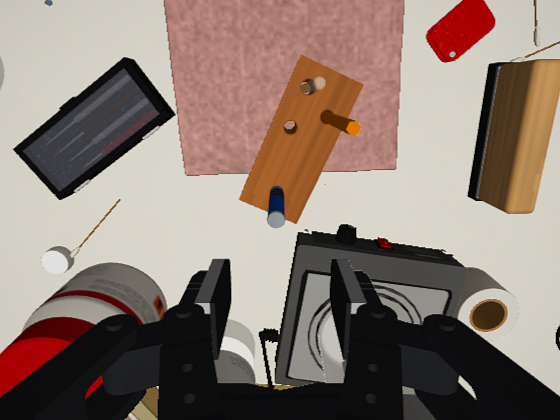

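```bash
python3 - <<'E'
from bench import ctrl
from h import *
import json
c=json.load(open("pics/w9c.json"));d=np.load("pics/w9d.npy")
for n,p in dict(hotcorner=(303,245),hotedge=(297,300),hotknob=(347,232),jar=(110,290),jar2=(60,380),jarR=(158,295),whitecap=(235,340),pencil=(353,128),stytop=(276,219),block=(262,190)).items():
    print(n,np.round(back(c,*p,d[p[1],p[0]]),3))
o=ctrl.get_obs();print(todo(o,[.507,-.381,.087]))
E
```

```text
hotcorner [ 0.56  -0.351  0.047]
hotedge [ 0.62  -0.351  0.047]
hotknob [ 0.547 -0.308  0.036]
jar [ 0.615 -0.53   0.061]
jar2 [ 0.494 -0.431  0.299]
jarR [ 0.642 -0.498  0.02 ]
whitecap [ 0.682 -0.411  0.035]
pencil [ 0.44  -0.345  0.173]
stytop [ 0.505 -0.381  0.138]
block [ 0.506 -0.393  0.061]
[-0.216  4.614 -0.145]
```

Call:
step_arm(
  commands=[
    [0,0,0,-0.2,0.5,-0.15,0.5],
    [0,0,0,0,0.9,0,0.5],
    [0,0,0,0,1,0,0.5],
    [0,0,0,0,1,0,0.5],
    [0,0,0,0,0.8,0,0.5],
    [0,0,0,0,0.4,0,0.5],
    [0,0,0,0,0,0,0.5],
    [0,0,0,0,0,0,0.5],
  ],
)

```text
time_s: 16.6
eef_pos: [0.5087, -0.3811, 0.09]
eef_rot: [0.477, -0.478, -0.522, 0.522]
wrist_force: [1.3, 0.2, 0.4]
opening: 0.499
```

```bash
python3 - <<'E'
from bench import ctrl
from h import *
im,d=ctrl.camera("wrist");cv2.imwrite("pics/w10.png",im)
im,d=ctrl.camera("side");cv2.imwrite("pics/s10.png",cv2.resize(im[180:380,180:400],None,fx=3,fy=3))
o=ctrl.get_obs();print(o["eef_pos"],o["opening"],o["wrist_force"],o["time_s"])
E
```

```text
[ 0.50925759 -0.38179396  0.09116312] 0.5042681538987748 [ 0.31730685 -0.2958663  -0.13887109] 16.7
```

View pics/w10.png

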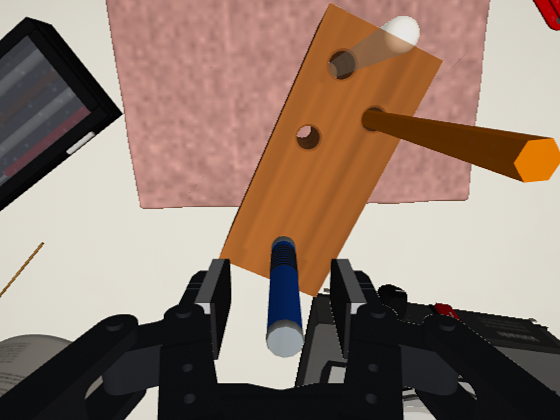

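View pics/s10.png

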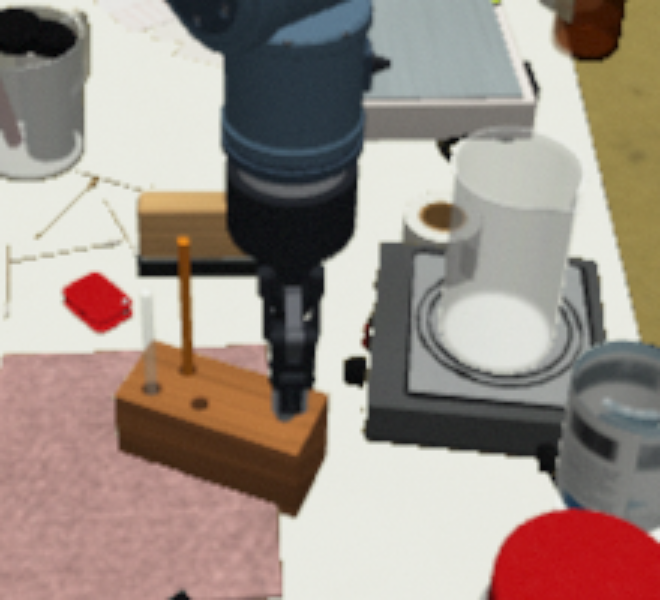

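Call:
step_arm(
  commands=[
    [0,0,0,0,0,0,0],
    [0,0,0,0,0,0,0],
    [0,0,0,0,0,0,0],
    [0,0,0,0,0,0,0],
    [0,0,0,0,0,0,0],
    [0,0,0,0,0,0,0],
  ],
)

```text
time_s: 17.3
eef_pos: [0.5088, -0.3813, 0.0903]
eef_rot: [-0.477, 0.478, 0.522, -0.522]
wrist_force: [-0.8, 0.6, 5.6]
opening: 0.12
```

```bash
python3 - <<'E'
from bench import ctrl
from h import *
o=ctrl.get_obs();print(o["eef_pos"],o["opening"],o["wrist_force"],o["time_s"],np.round(rot(o),4))
E
```

```text
[ 0.5087892  -0.38130239  0.09034495] 0.11978260163752241 [-0.76720195  0.58925627  5.56818464] 17.3 [[-8.790e-02  9.000e-04 -9.961e-01]
 [ 9.961e-01 -9.000e-04 -8.790e-02]
 [-9.000e-04 -1.000e+00 -9.000e-04]]
```

Call:
step_arm(
  commands=[
    [0,0,0,0,-0.3,0,0],
    [0,0,0,0,-0.6,0,0],
    [0,0,0,0,-0.8,0,0],
    [0,0,0,0,-0.9,0,0],
    [0,0,0,0,-0.9,0,0],
    [0,0,0,0,-0.9,0,0],
    [0,0,0,0,-0.4,0,0],
    [0,0,0,0,0,0,0],
  ],
)

```text
time_s: 18.1
eef_pos: [0.5091, -0.3818, 0.2356]
eef_rot: [0.476, -0.479, -0.521, 0.522]
wrist_force: [0.5, -0.5, -0.4]
opening: 0.122
```

```bash
python3 - <<'E'
from bench import ctrl
from h import *
im,d=ctrl.camera("side");cv2.imwrite("pics/s11.png",cv2.resize(im[100:360,180:400],None,fx=2.6,fy=2.3))
o=ctrl.get_obs();print(o["eef_pos"],o["opening"],o["wrist_force"],o["time_s"])
print(todo(o,[.4905,.022,o["eef_pos"][2]]))
E
```

```text
[ 0.50840723 -0.38110976  0.23356594] 0.11911574936053083 [ 0.3864028  -0.34169274 -0.6320483 ] 18.15
[ 1.3437e+01 -9.0000e-03 -5.8500e-01]
```

View pics/s11.png

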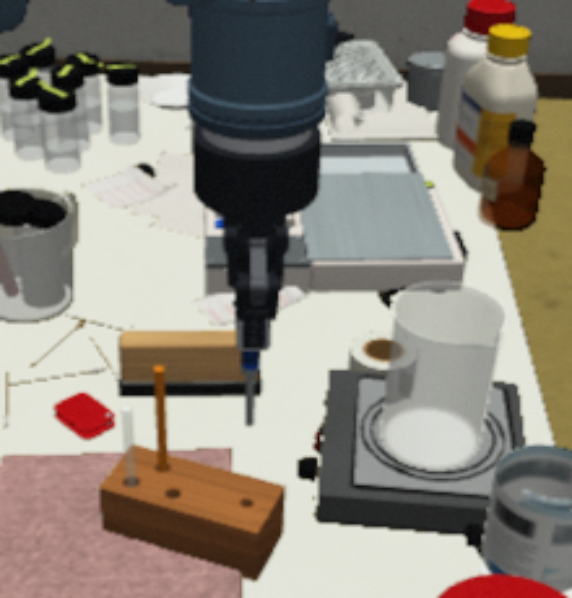

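Call:
step_arm(
  commands=[
    [0,0,0,0.5,0,0,0],
    [0,0,0,0.9,0,0,0],
    [0,0,0,1,0,0,0],
    [0,0,0,1,0,0,0],
    [0,0,0,1,0,0,0],
    [0,0,0,1,0,0,0],
    [0,0,0,1,0,0,0],
    [0,0,0,1,0,0,0],
    [0,0,0,1,0,-0.2,0],
    [0,0,0,1,0,-0.2,0],
  ],
)

```text
time_s: 19.15
eef_pos: [0.4939, -0.0965, 0.2314]
eef_rot: [0.479, -0.476, -0.521, 0.522]
wrist_force: [0.2, 0.5, -0.6]
opening: 0.128
```

Call:
step_arm(
  commands=[
    [0,0,0,1,0,-0.18,0],
    [0,0,0,1,0,0,0],
    [0,0,0,1,0.4,0,0],
    [0,0,0,0.7,0.8,0,0],
    [0,0,0,0.34,0.5,0,0],
    [0,0,0,0,0,0,0],
    [0,0,0,0,0,0,0],
  ],
)

```text
time_s: 19.85
eef_pos: [0.4892, 0.0226, 0.1815]
eef_rot: [0.478, -0.477, -0.521, 0.522]
wrist_force: [0.1, 0.6, 0.0]
opening: 0.124
```

```bash
python3 - <<'E'
from bench import ctrl
from h import *
c=ctrl.get_calibration("wrist")
im,d=ctrl.camera("wrist");cv2.imwrite("pics/w12.png",im)
im,d=ctrl.camera("side");cv2.imwrite("pics/s12.png",cv2.resize(im[120:300,200:360],None,fx=3.7,fy=3.3))
o=ctrl.get_obs();print(o["eef_pos"],o["opening"],o["wrist_force"],o["time_s"])
e=o["eef_pos"];print(proj(c,[e[0],e[1],e[2]-.084]),proj(c,[.4905,.022,.05]))
E
```

```text
[0.49055639 0.0217235  0.18291303] 0.12548101861626057 [-0.19101733  0.34656448 -0.87333339] 19.95
[279.92513192 219.37939031] [280.23101807 199.29437843]
```

View pics/w12.png

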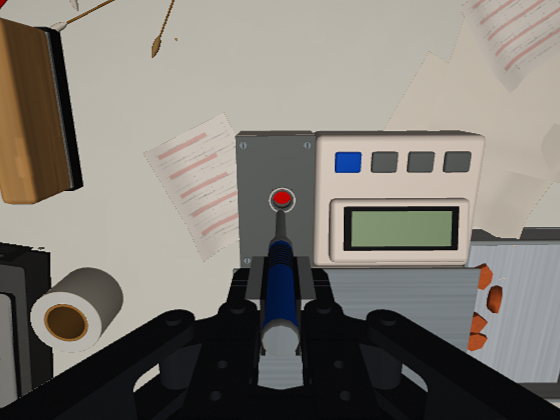

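View pics/s12.png

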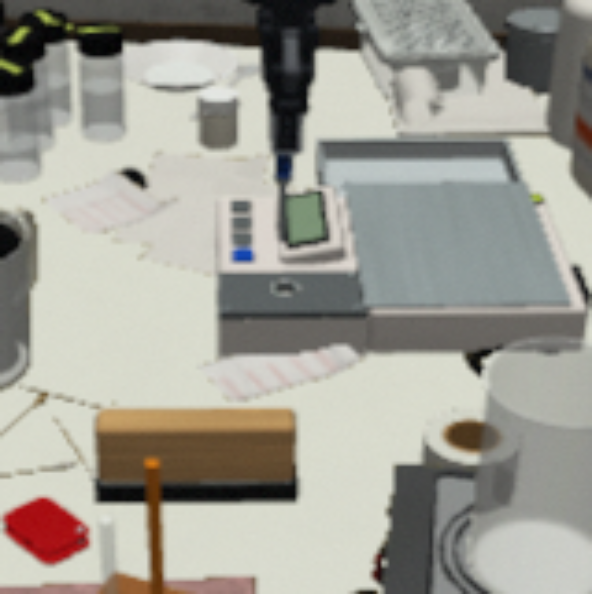

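```bash
python3 - <<'E'
import cv2
im=cv2.imread("pics/w12.png");cv2.imwrite("pics/w12c.png",cv2.resize(im[180:260,240:340],None,fx=7,fy=7,interpolation=cv2.INTER_CUBIC))
E
```

```text
(no output)
```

View pics/w12c.png

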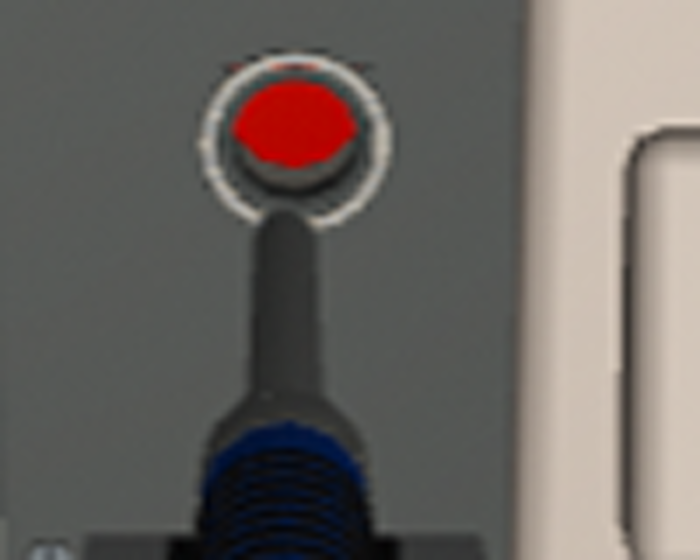

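```bash
python3 - <<'E'
from bench import ctrl
from h import *
c=ctrl.get_calibration("wrist");o=ctrl.get_obs();e=o["eef_pos"];print(e)
f=lambda u,v:(240+(u+.5)/7-.5,180+(v+.5)/7-.5)
h=onz(c,*f(295,140),.05);print("hole",h)
zt=e[2]-.0843
far=onz(c,*f(285,208),zt);print("tip far edge",far)
R=rot(o)
for a in (h,far): print(np.round(R.T@(a-e),4))
# shaft axis: width check: edges at crop y=300: 252..320
for yy,l,r in [(250,257,316),(380,248,322)]:
    print((l+r)/2)
# project axis points for axis through TCP offset
for dz in (-.004,-.002,0,.002,.004):
    for hh in (0,.03,.054):
        X=e+R@np.array([0,0,dz]);X[2]=zt+hh;p=proj(c,X);print(dz,hh,(p-[240,180]+.5)*7-.5)
E
```

```text
[0.49055639 0.0217235  0.18291303]
hole [0.49275125 0.02221831 0.05      ]
tip far edge [0.48573021 0.0204249  0.09861303]
[ 0.0003  0.1329 -0.0021]
[-0.0008  0.0843  0.005 ]
286.5
285.0
-0.004 0 [294.19820003 297.86214274]
-0.004 0.03 [295.76997268 417.18435876]
-0.004 0.054 [297.37032559 538.67626506]
-0.002 0 [294.22147854 277.88637746]
-0.002 0.03 [295.80077053 394.83301055]
-0.002 0.054 [297.40985274 513.98561098]
0 0 [294.24487119 257.81266698]
0 0.03 [295.8317399  372.35717669]
0 0.054 [297.44962688 489.14066982]
0.002 0 [294.26837883 237.64028915]
0.002 0.03 [295.86288224 349.75581431]
0.002 0.054 [297.48965034 464.13999089]
0.004 0 [294.29200229 217.36851473]
0.004 0.03 [295.894199   327.02786884]
0.004 0.054 [297.52992548 438.98210525]
```

Call:
step_arm(
  commands=[
    [0,0,0,0.04,0.3,-0.13,0],
    [0,0,0,0,0.5,0,0],
    [0,0,0,0,0.3,0,0],
    [0,0,0,0,0.15,0,0],
    [0,0,0,0,0,0,0],
    [0,0,0,0,0,0,0],
  ],
)

```text
time_s: 20.55
eef_pos: [0.4944, 0.0236, 0.1452]
eef_rot: [-0.477, 0.478, 0.522, -0.521]
wrist_force: [0.6, 1.2, -1.0]
opening: 0.123
```

```bash
python3 - <<'E'
from bench import ctrl
from h import *
c=ctrl.get_calibration("wrist")
im,d=ctrl.camera("wrist");cv2.imwrite("pics/w13c.png",cv2.resize(im[180:280,230:350],None,fx=6,fy=6,interpolation=cv2.INTER_CUBIC))
im,d=ctrl.camera("side");cv2.imwrite("pics/s13.png",cv2.resize(im[160:240,240:340],None,fx=7,fy=7,interpolation=cv2.INTER_CUBIC))
o=ctrl.get_obs();print(o["eef_pos"],o["opening"],o["wrist_force"],o["time_s"])
e=o["eef_pos"];R=rot(o);X=e+R@np.array([-.0009,.0843,.002]);print(X,(proj(c,X)-[230,180])*6,(proj(c,[.4927,.0222,.05])-[230,180])*6)
E
```

```text
[0.49449278 0.02360365 0.14547412] 0.1197429622498818 [ 0.14896484 -0.48789729 -0.23903077] 20.65
[0.49266693 0.02251155 0.06117244] [301.13142753 204.11513209] [298.3078839 173.8849459]
```

View pics/w13c.png

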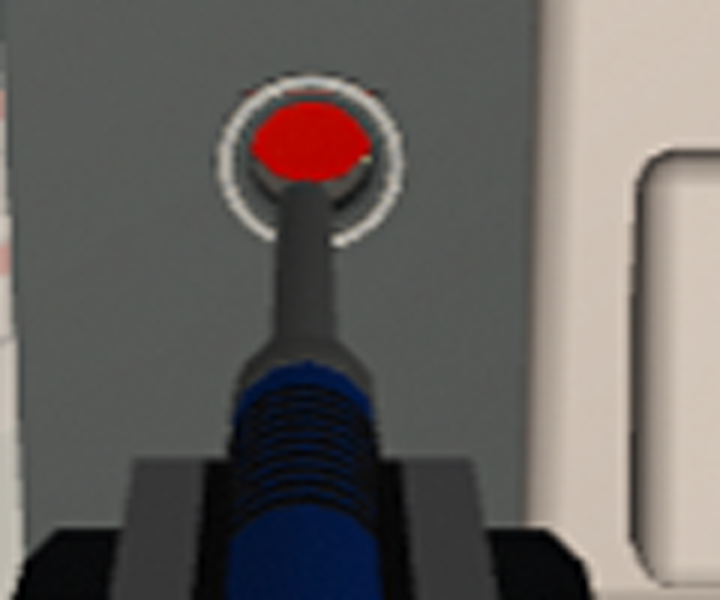

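View pics/s13.png

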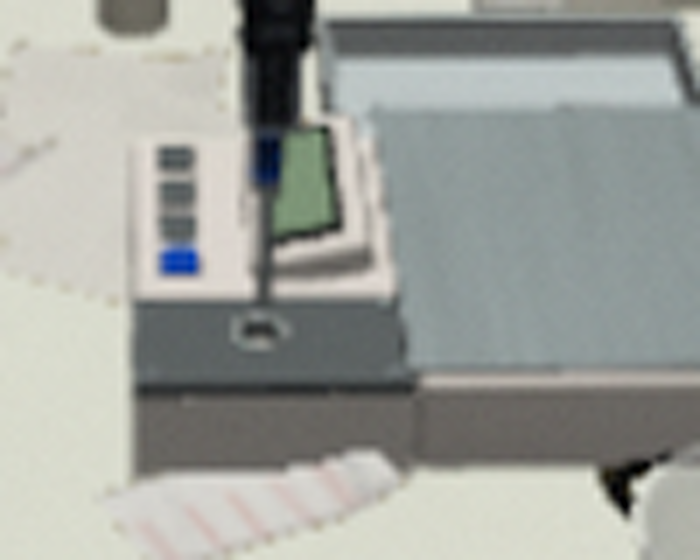

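```bash
python3 - <<'E'
from bench import ctrl
from h import *
c=ctrl.get_calibration("wrist");o=ctrl.get_obs();e=o["eef_pos"];R=rot(o)
f=lambda u,v:(230+(u+.5)/6-.5,180+(v+.5)/6-.5)
h=onz(c,*f(311,161),.05);t=onz(c,*f(306,182),e[2]-.0843)
a=R.T@(h-e);b=R.T@(t-e);b[2]-=.003
print(h,np.round(a,4),np.round(b,4),"move units",np.round((a-b)/.03,3))
s=ctrl.get_calibration("side");g=lambda u,v:(240+(u+.5)/7-.5,160+(v+.5)/7-.5)
print("side hole",onz(s,*g(260,330),.05),"tip front",onz(s,*g(264,305),e[2]-.0843))
E
```

```text
[0.49109772 0.0232344  0.05      ] [-0.      0.0955  0.0035] [-0.0006  0.0843  0.0015] move units [0.02  0.372 0.067]
side hole [0.48995557 0.02416438 0.05      ] tip front [0.49129468 0.02491575 0.06117412]
```

Call:
step_arm(
  commands=[
    [0,0,0,0.01,0,0.05,0],
    [0,0,0,0,0.2,0,0],
    [0,0,0,0,0.3,0,0],
    [0,0,0,0,0.25,0,0],
    [0,0,0,0,0,0,0],
    [0,0,0,0,0,0,0],
  ],
)

```text
time_s: 21.25
eef_pos: [0.4922, 0.024, 0.1219]
eef_rot: [0.478, -0.477, -0.521, 0.522]
wrist_force: [0.0, -0.0, 0.3]
opening: 0.118
```

```bash
python3 - <<'E'
from bench import ctrl
from h import *
im,d=ctrl.camera("wrist");cv2.imwrite("pics/w14c.png",cv2.resize(im[180:280,230:350],None,fx=6,fy=6,interpolation=cv2.INTER_CUBIC))
o=ctrl.get_obs();print(o["eef_pos"],o["eef_pos"][2]-.0843,o["opening"],o["wrist_force"],o["time_s"])
E
```

```text
[0.4925448  0.02387623 0.12226922] 0.037969222371380035 0.12275775669002215 [ 0.4866665  -0.02941769 -1.27086655] 21.3
```

View pics/w14c.png

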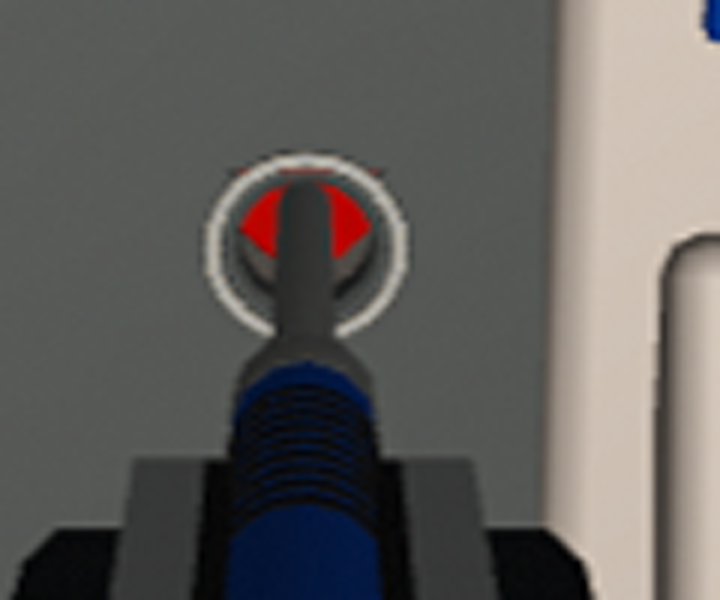

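Call:
step_arm(
  commands=[
    [0,0,0,0,0.15,0,0],
    [0,0,0,0,0.15,0,0],
    [0,0,0,0,0,0,0],
    [0,0,0,0,0,0,0],
  ],
)

```text
time_s: 21.7
eef_pos: [0.493, 0.0238, 0.1138]
eef_rot: [-0.477, 0.478, 0.522, -0.521]
wrist_force: [0.4, 0.1, 3.3]
opening: 0.123
```

Call:
step_arm(
  commands=[
    [0,0,0,0,0.06,0,0],
    [0,0,0,0,0.06,0,0],
    [0,0,0,0,0,0,0],
    [0,0,0,0,0,0,0],
  ],
)

```text
time_s: 22.1
eef_pos: [0.4939, 0.0237, 0.1119]
eef_rot: [-0.477, 0.478, 0.522, -0.521]
wrist_force: [-2.6, 0.7, 15.7]
opening: 0.121
```

Call:
step_arm(
  commands=[
    [0,0,0,0,-0.01,0,0],
    [0,0,0,0,0,0,0],
    [0,0,0,0,0,0,0],
    [0,0,0,0,0,0,0],
    [0,0,0,0,0,0,0],
  ],
)

```text
time_s: 22.6
eef_pos: [0.4938, 0.0237, 0.1119]
eef_rot: [-0.477, 0.478, 0.522, -0.521]
wrist_force: [-2.0, 0.2, 13.7]
opening: 0.126
```

```bash
python3 - <<'E'
from bench import ctrl
from h import *
im,d=ctrl.camera("wrist");cv2.imwrite("pics/w15.png",im);cv2.imwrite("pics/w15c.png",cv2.resize(im[180:280,230:350],None,fx=6,fy=6,interpolation=cv2.INTER_CUBIC))
im,d=ctrl.camera("side");cv2.imwrite("pics/s15.png",cv2.resize(im[140:320,190:390],None,fx=3.3,fy=3.3))
o=ctrl.get_obs();print(o["eef_pos"],o["eef_pos"][2]-.0843,o["opening"],o["wrist_force"],o["time_s"])
E
```

```text
[0.49379284 0.02374122 0.11195015] 0.02765014875251344 0.12407274875576914 [-1.89324259  0.10826699 13.8492372 ] 22.7
```

View pics/w15.png

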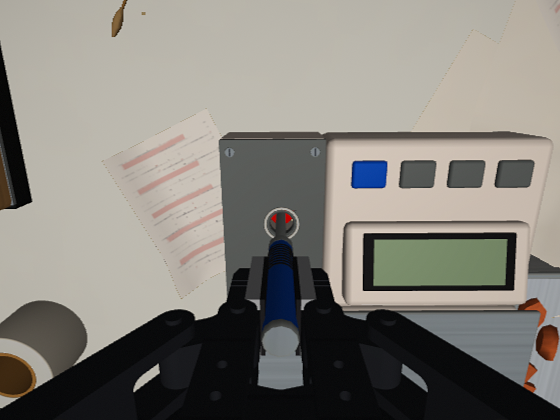

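View pics/w15c.png

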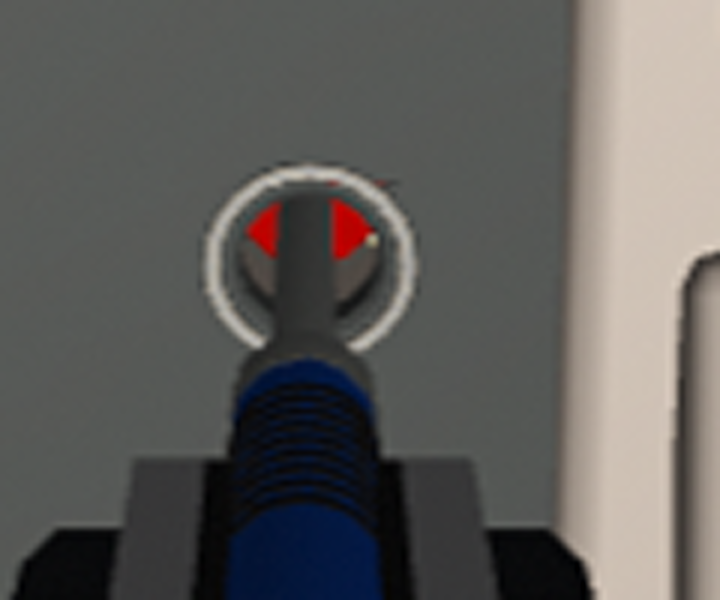

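View pics/s15.png

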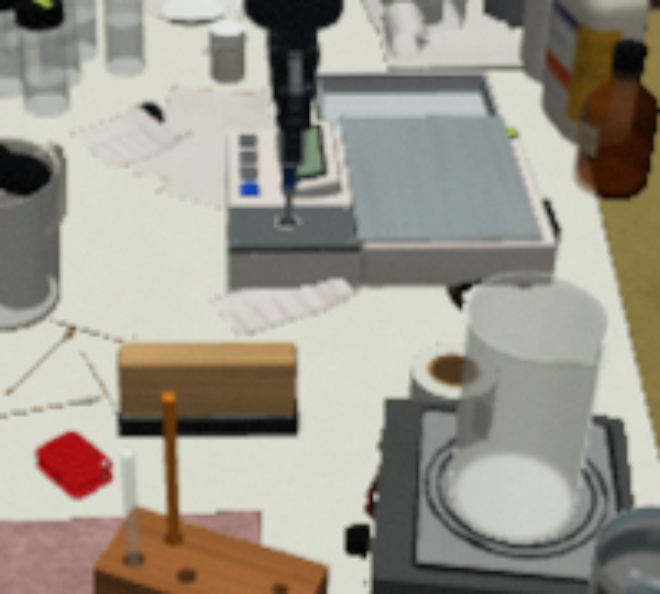

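```bash
python3 - <<'E'
from bench import ctrl
print(ctrl.hand_in())
E
```

```text
the job is handed in; nothing more can be done
None
```

The job is handed in and my last checks met every condition I could measure, about 22.7 s into the 61 s limit. `hand_in` reports no verdict, so none of this is confirmed by the judge.

- **Chips:** I swept the plate once with the scraper about 1 mm above it. The wrist picture then showed the plate empty and all four chips in the tray, with surface heights of 21–34 mm over the table. One chip stands on its edge, still below the 42 mm limit. The gripper did not appear to touch any chip.
- **Scraper:** I set it back upright close to where it stood and let go. The side picture shows it standing on the table.
- **Stylus and button:** I drew the stylus straight up and put its shaft through the hole.
    - The tip height works out at 27.7 mm, against 28 mm expected for the button fully down. There is no direct reading of the button joint.
    - The upward force rose from about 4 N to 14–16 N over the last 2 mm, which fits the button reaching its stop.
    - The gripper is still holding the stylus, at 14 N at the last check.
- **Other things on the table:** the tape, loupe and pot look unmoved in the last pictures. I did not check the clip separately, but no move went near it.

The cameras disagreed by 2–4 mm on where the hole is, and their small alignment offsets differed in direction. I centred the tip by its position relative to the hole in the wrist picture. While pressing, the tool shifted about 1 mm and showed about 2 N sideways, but the shaft stayed inside the ring.

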